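# Store a wafer box in the dry box and set its vent cap

## Robot

A 6-joint arm with a two-finger parallel gripper is mounted at the origin on a cart in front of the work surface, level with it; the furniture and walls round the work are solid. World frame = base frame: x ahead of the robot, y to its left, z up, the work surface at z = 0. Lengths are in m, angles in degrees, forces in N, time in s.
With the tool pointing down it reaches from about 0.425 to 0.95 m from the base axis. Payload 3.5 kg.
Tool frame: the origin (TCP) lies at the very end of the fingers, on their centre line; the grasp point (between the pads) lies behind it (env.grip_point_offset is the z of the grasp point in the tool frame, in m); z points along the fingers, y is the line along which they close (so a half turn about z gives the same grasp; the last joint's range is limited). The gripper opens to 85 mm and grips with 20 to 120 N. Pads are 22 mm wide; open, the fingers measure 114 mm over their backs; the gripper's body (76 mm by 85 mm) begins 54 mm behind the grasp point. The pads swing forward as they close: fully open they stand 13 mm farther back than shut.
Start: joints at [-81.704, 16.404, 90.338, -0, 73.258, -8.594], TCP at [0.196, -0.646, 0.231] pointing down, gripper open.
Joint ranges: [-158.93, 158.93], [-51.34, 127.21], [12.03, 142.37], [-87.48, 267.48], [13.55, 161.25], [-162.69, 162.69]. Speed limits (degrees/s): [159.86, 159.86, 180, 180, 180, 180].

## Interface

Orientations are given as a 3x3 rotation matrix whose columns are the frame's x, y, z axes.
In Python, from plant import env, optics, job gives the robot as it stands.
- The arm moves only by the tool servo_tool, never from a script. Its argument "rows" is a list of rows, each a list of 4 numbers: the shift along the tool's x, y, z in mm, then the turn about the tool's z in degrees. A call has 1 to 12 rows; each row shifts and turns the commanded pose from where the row before left it, along the tool's axes as they then stand; what a row does not reach is not made up. A row lasts 1/8 s, in which the tool goes at most 62.5 mm and 10.7 degrees, less where a joint would pass 70% of its speed; a pose out of reach is approached as far as the arm can. A call with a gripper value outside its range is refused whole. "claw" is the closure, from 0 (fully open) to 1 (shut), set as the call begins (left out, the last holds). The fingers move at their own pace and stop on an object; the grip force is fixed at half the most. Time passes only in rows, so rows that do not move let the fingers close. It gives the time, the measured TCP pose, the force, the opening and the grip force at its end, in the units of the state.
- env.sense(): the state, without advancing time (a new reading comes with each control period).
- optics.grab_frame(name): name is "scene" or "top" or "wrist"; returns (picture, depth): 480x640x3 uint8, red, green, blue; 480x640 float32, m along the optical axis (not along the pixel's ray), 0 where there is no reading.
- optics.camera_model(name): a dict with "camera_matrix" (3x3 intrinsics, pixels), "k1" (the pictures are not rectified: a ray, as slopes to the right and down, at radius r is drawn at 1 + k1 r^2 times it, then the intrinsics apply), "T" (4x4, takes a point from camera to world coordinates); the wrist camera has in their place "mount" (4x4, takes a point from camera to tool coordinates, whose origin is the TCP and whose axes are the flange's). Camera axes: x right, y down, z forward; pixel columns grow to the right and rows downward; lengths in m; the calibration is good to about 2 mm. A picture is of the moment at which its call begins: read the wrist's pose just before it. camera_model takes no time and is no camera call.
- job.job_done(): hands the job in; it is judged then, once.
The state is a dict: "clock": time; "q": joint angles; "qvel": joint speeds; "joint_torque": joint torques, N m; "eef_pos": TCP position; "orientation": TCP orientation; "ft_force": force on the tool from outside, world axes, zero at the start; "torque": the same for the moment, N m; "grip_width": opening from 0.0 (shut) to 1.0 (fully open); "gripper_force": force on a finger pad.
Only numpy, scipy, OpenCV 4.12 (cv2) and the standard library are available. Lean on these libraries where they do the work, as an engineer would, in place of code of your own. Each camera call takes 0.05 s, during which the arm holds its last target. There are 200 camera calls.

## Task

Put the small round wafer box that lies by itself on the bench away in the white nitrogen dry box: pull its tilt-out bin (the front with the bar handle) fully down, put the wafer box in the bin and push the bin fully shut. Then screw the knurled vent cap on top of the dry box down (clockwise) until it bottoms out, back it off a quarter turn so that the purge gas can bleed out, and finish still gripping the cap there, holding it still. Leave the other things on the bench where they are.

Things in the scene. Friction and masses are not known exactly. Their poses are not given: they have to be found in the camera images.
- dry_box: White metal dry box fixed to the bench, 130 mm deep (its x), 180 mm wide (its y), flat cover at z = 118 mm. Origin: centre of its underside; its x axis points to its back; the bin is in its front (-x) side. A low dial (19 mm radius, 7 mm high) lies on the cover at x 34, y 60 mm; a brass nipple sticks 18 mm out of the right (-y) side.
- bin: Tilt-out bin (bottom-hinged door with a pocket behind it) in the dry box's front. Origin: middle of its hinge line, at x -62.5, y 0, z 20 mm in the dry box's frame. Its frame tilts with it; shut, it is parallel to the dry box's: z up along the front panel, x to the back. See-through front panel 5 mm thick, 164 mm wide, 90 mm from hinge to upper edge.
- bin_tilt (a joint): Tilt of the bin in rad: 0 = shut (its stop), 0.85 = fully pulled down (its stop), the top coming forward to the dry box's -x. A stiff hinge: it stays where it is left; moving it takes about 2 to 4 N at the bar.
- bin_bar (a point): Middle of the round steel bar handle above the bin's upper edge: 10 mm thick, 92 mm long, along the bin's y, 128 mm from the hinge line in the plane of the front panel, 38 mm from the panel's upper edge. Shut, it is 30 mm above the level of the cover, which starts just behind it. It can be pinched from above and turns between the fingers while the tool stays upright.
- bin_pocket (a point): Mid point of the bin's pocket (x 20, z 40 mm in the bin's frame): a V open at the top, 156 mm wide inside, with closed ends, between the front panel and a back wall 80 mm long that rises from the hinge line 1.0 rad behind the panel. Pulled down, the wafer box laid flat across the V rests some 45 mm above the hinge line and 25 mm in front of it, or slides lower.
- wafer_box: Loose round flat wafer box of pale plastic, 59 mm across its clips, 56 mm across the rim, 14 mm thick, about 30 g, lying flat by itself on the right side of the bench. Origin: centre of its underside, z up. (Two larger ones, 70 mm, are stacked on the left: leave them.)
- vent_cap: Knurled aluminium vent cap, 42 mm across, 30 mm high, a small raised rib on its top along its x axis, on an upright thread on top of the dry box. Origin: middle of its underside, at x 20, y 0, z 152 mm in the dry box's frame when bottomed out; it rises 4 mm a turn. Nothing beside it stands above z = 154 mm (the shut bin's bar is 82 mm in front of its axis).
- cap_turn (a joint): Turn of the vent cap in rad: 0 = bottomed out (hard stop); grows as it is unscrewed (anticlockwise from above). At first it sits on the upper thread, 2.0 to 3.6 rad from the bottom. Needs about 0.15 N m to turn and stays where it is left.
- specimen_pot: White lidded specimen pot, 47 mm across, 43 mm high, upright, near the front right edge: a bystander.
- objective_can: Black screw-top can, 37 mm across, 59 mm high, upright in the low steel tray (rim 20 mm high) before the dry box: a bystander.
- vial: Glass vial with a white cap, 22 mm across, 47 mm high, upright in the steel tray: a bystander.
- micrometer_case: Brown flat case, 38 x 86 x 16 mm, near the front: a bystander.
Things that resemble listed ones, but are neither listed nor needed, are in the scene too. Leave any blue look-alike of the wafer_box alone.

How it is judged:
By the outcome, as a careful person would: the job done as asked, in the order asked, and still so for the second after the job is handed in, while the arm keeps its last pose, push and grip.
It also fails if it takes over 72 s, if anything falls off the work surface, if the arm or the gripper's body presses on something with over 40 N, if the wrist force passes 120 N, or if a joint passes its speed limit or range.

## Working session

There is one attempt and no reset: what is moved stays moved. The work goes in short steps, Python scripts to look and compute and a tool call to move; the robot and the scene stay as the last step left them, time stands still between calls to the robot, and variables do not carry over. Pictures are saved under pics/ and viewed, at most 11 in all, crops included, and the job is handed in when it is done.

Besides the shell and the picture viewer there is one more tool, called as name([rows], argument=value, ...), one row to a line, values as JSON. servo_tool: Moves the arm, as the interface text tells. Its arguments: {"type":"object","properties":{"rows":{"type":"array"},"claw":{"type":"number"}},"required":["rows"]}

```bash
mkdir -p pics; ls; cat > h.py <<'E'
import numpy as np, cv2
from plant import env, optics, job
def grab(n):
    s=env.sense(); p,d=optics.grab_frame(n); m=optics.camera_model(n)
    if 'T' in m: T=np.array(m['T'])
    else:
        W=np.eye(4); W[:3,:3]=s['orientation']; W[:3,3]=s['eef_pos']; T=W@np.array(m['mount'])
    return p,d,np.array(m['camera_matrix']),m['k1'],T
def ray(uv,K,k1,T):
    # cv2 distort model: k1 only
    x=cv2.undistortPoints(np.array([[uv]],float),K,np.array([k1,0,0,0.]))[0,0]
    return T[:3,3],T[:3,:3]@np.array([x[0],x[1],1])
def pt(uv,d,K,k1,T,z=None):
    o,r=ray(uv,K,k1,T)
    if z is not None: return o+r*(z-o[2])/r[2]
    u,v=map(int,uv); w=d[v-1:v+2,u-1:u+2]; w=w[w>0]
    return o+r*np.median(w) if len(w) else None
def px(P,K,k1,T):
    c=np.linalg.inv(T)@np.append(P,1); a=c[:2]/c[2]; a=a*(1+k1*(a@a)); return K[:2,:2]@a+K[:2,2]
def tri(a,b):
    (o1,r1),(o2,r2)=a,b
    t=np.linalg.lstsq(np.c_[r1,-r2],o2-o1,rcond=None)[0]
    return (o1+r1*t[0]+o2+r2*t[1])/2, np.linalg.norm(o1+r1*t[0]-o2-r2*t[1])
E
python3 - <<'E'
from h import *
for n in('scene','top'):
    p,d,K,k,T=grab(n); cv2.imwrite(f'pics/{n}.png',p[...,::-1]); np.savez(f'{n}.npz',p=p,d=d,K=K,k=k,T=T); print(n,K.round(1).tolist(),k,T.round(3).tolist())
m=optics.camera_model('wrist');print(m)
print(env.sense(),env.grip_point_offset)
E
```

```text
pics
scene [[481.6, 0.0, 321.4], [0.0, 481.6, 242.0], [0.0, 0.0, 1.0]] 0.021988820883045455 [[-0.856, -0.362, 0.37, 0.141], [-0.517, 0.621, -0.589, 0.558], [-0.017, -0.695, -0.718, 0.769], [0.0, 0.0, 0.0, 1.0]]
top [[528.2, 0.0, 317.9], [0.0, 528.2, 243.9], [0.0, 0.0, 1.0]] 0.026235553784595425 [[-0.004, -0.985, 0.17, 0.267], [-1.0, 0.001, -0.016, 0.02], [0.016, -0.17, -0.985, 1.293], [0.0, 0.0, 0.0, 1.0]]
{'camera_matrix': array([[384.15876824,   0.        , 315.77255164],
       [  0.        , 384.15876824, 238.12108228],
       [  0.        ,   0.        ,   1.        ]]), 'k1': 0.01819369144256074, 'mount': array([[-7.93213052e-04, -9.61589996e-01, -2.74488707e-01,
         6.94288440e-02],
       [ 9.99999685e-01, -7.61543871e-04, -2.21939312e-04,
         1.06060074e-03],
       [ 4.37942973e-06, -2.74488796e-01,  9.61590298e-01,
        -1.42683915e-01],
       [ 0.00000000e+00,  0.00000000e+00,  0.00000000e+00,
         1.00000000e+00]])}
{'clock': 0.1, 'q': array([-8.17029730e+01,  1.64510919e+01,  9.04163303e+01,  1.89664190e-03,
        7.32584790e+01, -8.59616589e+00]), 'qvel': array([-0.08661384, -0.01727466, -0.13021961, -0.00660583, -0.05712698,
        0.09910967]), 'joint_torque': array([ 1.01093086e-03, -4.07298625e+01, -2.93699920e+01, -1.88311883e-04,
        3.45916080e-03,  1.15801896e-05]), 'eef_pos': array([ 0.19607441, -0.6452607 ,  0.23003571]), 'orientation': array([[ 9.56850947e-01,  2.90579049e-01, -2.85725927e-04],
       [ 2.90578967e-01, -9.56848534e-01,  2.17896250e-03],
       [ 3.59764418e-04, -2.16796828e-03, -9.99997585e-01]]), 'ft_force': array([-0.04543559, -0.21192108,  0.56285245]), 'torque': array([-0.04606238,  0.02873453,  0.00516373]), 'gripper_force': 0.0, 'grip_width': 0.9986712448204117} -0.0187
```

View pics/scene.png

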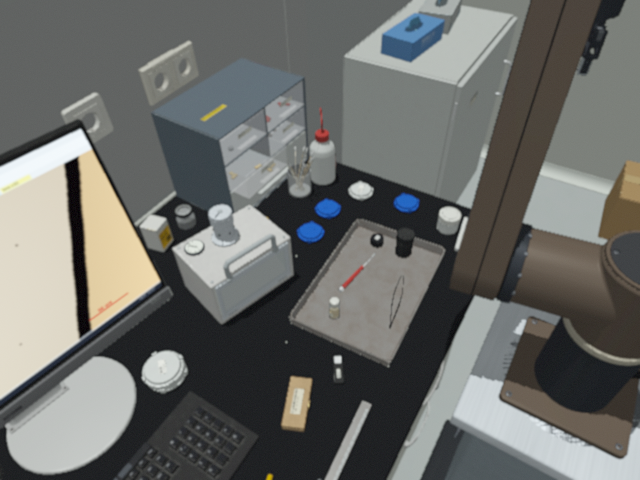

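View pics/top.png

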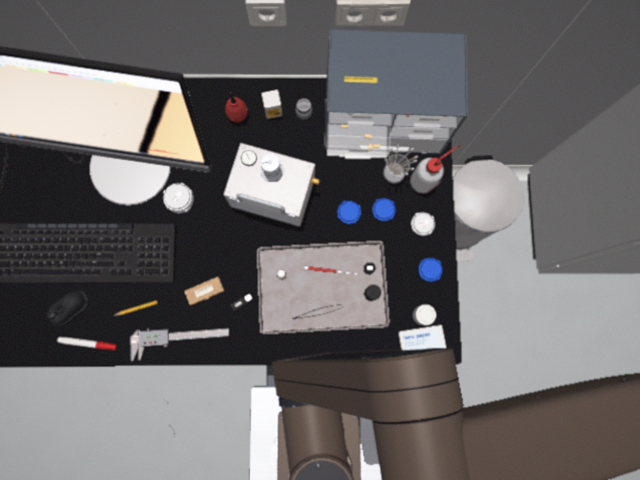

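Candidates for the wafer box: the pale round one at top (423,223) / scene (361,190). It could be confused with the blue look-alikes at top (349,212), (384,210), (430,269), the white specimen pot at (425,315), and the larger stack at (178,197). I choose (423,223) and will check it in a crop, alongside the dry box, whose cover centre is near top (270,180) and scene (235,245).

```bash
python3 - <<'E'
import numpy as np,cv2
t=np.load('top.npz')['p'];s=np.load('scene.npz')['p']
f=lambda p,x,y,w,h,k:cv2.resize(p[y:y+h,x:x+w],None,fx=k,fy=k,interpolation=cv2.INTER_CUBIC)
A=f(t,215,140,115,95,3.4783); B=f(s,168,195,135,130,2.963)
C=f(t,395,195,60,40,5);D=f(s,335,170,60,40,5)
im=np.zeros((600,800,3),np.uint8)
im[:A.shape[0],:400]=A[:,:400]; im[:B.shape[0],400:400+min(400,B.shape[1])]=B[:,:400]
im[400:600,:300]=C; im[400:600,400:700]=D
for i in range(0,11): # ticks each 10px
    x=int(i*34.783); im[330:336,x:x+2]=(255,0,0)
cv2.imwrite('pics/crop1.png',im[...,::-1])
E
```

```text
(no output)
```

View pics/crop1.png

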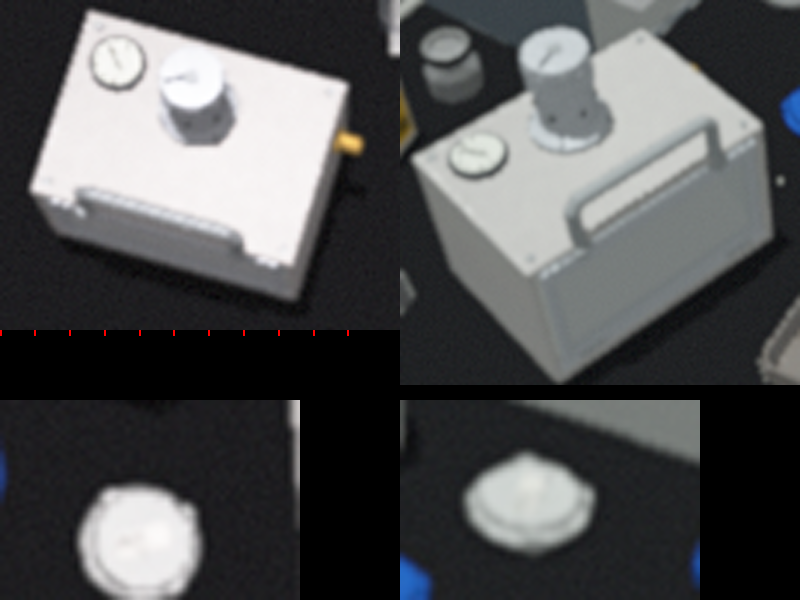

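The crop confirms the pale round clipped box at top (423,223) as the wafer box. It also gives me the cover corners, cap top and bar ends in both views, so I'll triangulate those.

```bash
python3 - <<'E'
from h import *
from scipy.optimize import least_squares
L=lambda n:(lambda z:(z['d'],z['K'],float(z['k']),z['T']))(np.load(n+'.npz'))
t=L('top');s=L('scene')
A=lambda x,y:(x/3.4783+215-.35,y/3.4783+140-.35); B=lambda x,y:((x-400)/2.963+168-.3,y/2.963+195-.3)
C=lambda x,y:(x/5+395-.4,(y-400)/5+195-.4); D=lambda x,y:((x-400)/5+335-.4,(y-400)/5+170-.4)
P={'BL':(A(88,10),B(412,158),(65,90,118)),'BR':(A(348,82),B(645,30),(65,-90,118)),'FR':(A(295,268),B(763,125),(-65,-90,118)),'FL':(A(30,190),B(530,275),(-65,90,118)),
'cap':(A(193,77),B(556,48),None),'barL':(A(84,190),B(574,207),None),'barR':(A(238,236),B(712,123),None),'waf':(C(142,542),D(530,500),None)}
X={}
for n,(a,b,m) in P.items():
    p,e=tri(ray(a,*t[1:]),ray(b,*s[1:])); X[n]=p
    print(n,p.round(4),'err',round(e,4),'depth',[np.round(pt(u,*v),4) if pt(u,*v) is not None else None for u,v in((a,t),(b,s))])
def f(v):
    c,sn=np.cos(v[2]),np.sin(v[2]); R=np.array([[c,-sn,0],[sn,c,0],[0,0,1]]); r=[]
    for n,(a,b,m) in P.items():
        if m:
            w=R@(np.array(m)/1000)+[v[0],v[1],0]
            r+=list(px(w,*t[1:])-a)+list(px(w,*s[1:])-b)
    return np.array(r)
o=least_squares(f,[.6,.1,-.3]);v=o.x; print(v,np.degrees(v[2]),o.fun.round(1))
c,sn=np.cos(v[2]),np.sin(v[2]); R=np.array([[c,-sn,0],[sn,c,0],[0,0,1]]);O=np.array([v[0],v[1],0])
for n,m in (('bar0',(-62.5,0,148)),('capbot',(20,0,182)),('hinge',(-62.5,0,20))): print(n,O+R@np.array(m)/1000)
for n in X: print(n,((X[n]-O)@R*1000).round(1))
np.savez('box.npz',O=O,R=R)
# wafer disc from depth: points, heights
for n,q in(('top',t),('scene',s)):
    d=q[0]; pts=[]
    for vv in range(0,480):
        for u in range(0,640):
            w=px(np.array([X['waf'][0],X['waf'][1],.01]),*q[1:])
            break
        break
    u0,v0=map(int,w)
    for vv in range(v0-16,v0+17):
        for u in range(u0-18,u0+19):
            if d[vv,u]>0:
                o_,r=ray((u,vv),*q[1:]); pts.append(o_+r*d[vv,u])
    pts=np.array(pts); h=pts[(pts[:,2]>.006)&(np.linalg.norm(pts[:,:2]-X['waf'][:2],axis=1)<.04)]
    print(n,len(h),h.min(0).round(4),h.max(0).round(4),np.median(h,0).round(4),np.percentile(h[:,2],[50,80]).round(4))
E
```

```text
BL [0.7085 0.1804 0.1205] err 0.0011 depth [array([ 7.545e-01,  1.972e-01, -2.000e-04]), array([8.132e-01, 1.100e-01, 2.000e-04])]
BR [0.6591 0.0065 0.1168] err 0.0034 depth [array([0.6989, 0.0061, 0.0026]), array([ 0.7353, -0.0773,  0.0182])]
FR [0.5341 0.0427 0.118 ] err 0.0014 depth [array([0.5388, 0.0428, 0.0947]), array([ 0.6072, -0.0518, -0.0016])]
FL [0.5842 0.2154 0.1199] err 0.0027 depth [array([0.6176, 0.236 , 0.0012]), array([0.586 , 0.2125, 0.1152])]
cap [0.6404 0.105  0.1856] err 0.0009 depth [array([0.6417, 0.1055, 0.1829]), array([0.6409, 0.104 , 0.1845])]
barL [0.5774 0.1767 0.1457] err 0.0024 depth [array([0.5774, 0.1768, 0.1495]), array([0.5743, 0.178 , 0.1483])]
barR [0.5479 0.0782 0.1442] err 0.0013 depth [array([0.548 , 0.0783, 0.1463]), array([0.544 , 0.0819, 0.1492])]
waf [ 0.5409 -0.2624  0.0122] err 0.0009 depth [array([ 0.5407, -0.2617,  0.0148]), array([ 0.5397, -0.2611,  0.0135])]
[ 0.62178842  0.11099999 -0.28310366] -16.220644912629908 [ 0.8  0.3  0.1  0.3  0.4  0.5 -0.9 -0.6 -0.2 -0.3  0.3  0.1  0.4  0.6
 -0.8  0.5]
bar0 [0.56177635 0.12845856 0.148     ]
capbot [0.64099228 0.10541325 0.182     ]
hinge [0.56177635 0.12845856 0.02      ]
BL [ 63.9  90.8 120.5]
BR [ 65.  -89.9 116.8]
FR [-65.1 -90.1 118. ]
FL [-65.3  89.8 119.9]
cap [ 19.5  -0.6 185.6]
barL [-61.   50.7 145.7]
barR [-61.7 -52.2 144.2]
waf [  26.6 -381.1   12.2]
top 397 [ 0.5066 -0.2983  0.0061] [ 0.5706 -0.229   0.0232] [ 0.5405 -0.2619  0.0143] [0.0143 0.0165]
scene 308 [ 0.5127 -0.2919  0.006 ] [ 0.5683 -0.2331  0.0182] [ 0.5383 -0.2581  0.0132] [0.0132 0.015 ]
```

```bash
cat >> h.py <<'E'
b=np.load('box.npz') if __import__('os').path.exists('box.npz') else None
def W(x,y,z): return b['O']+b['R']@(np.array([x,y,z])/1000)   # box mm -> world m
def st():
    s=env.sense(); R=np.array(s['orientation']); p=np.array(s['eef_pos']); yaw=np.degrees(np.arctan2(R[1,0],R[0,0]))
    bx=(p-b['O'])@b['R']*1000
    print('t',round(s['clock'],2),'p',p.round(4),'box',bx.round(1),'yaw',round(yaw,1),'zax',R[:,2].round(3),'F',np.round(s['ft_force'],1),'M',np.round(s['torque'],2),'gw',round(s['grip_width'],3),'gf',round(s['gripper_force'],1),'q6',round(s['q'][5],1))
    return p,R,yaw
def plan(wps):  # (world target m, yaw deg, n rows)
    p,R,y=st(); out=[]
    for P,Y,n in wps:
        dY=(Y-y)/n; dp=(np.array(P)-p)*1000/n
        for i in range(n):
            c,s=np.cos(np.radians(y)),np.sin(np.radians(y))
            out.append([round(float(c*dp[0]+s*dp[1]),1),round(float(s*dp[0]-c*dp[1]),1),round(float(-dp[2]),1),round(float(-dY),1)]); y+=dY
        p=np.array(P)
    for r in out: print(r)
E
python3 - <<'E'
from h import *
plan([((.5,.0,.25),73.8,14),(W(-62.5,0,205),73.8,4)])
E
```

```text
t 0.1 p [ 0.1961 -0.6453  0.23  ] box [-197.5 -845.1  230. ] yaw 16.9 zax [-0.     0.002 -1.   ] F [-0.  -0.2  0.6] M [-0.05  0.03  0.01] gw 0.999 gf 0.0 q6 -8.6
[34.2, -37.8, -1.4, -4.1]
[36.8, -35.3, -1.4, -4.1]
[39.2, -32.6, -1.4, -4.1]
[41.4, -29.7, -1.4, -4.1]
[43.4, -26.7, -1.4, -4.1]
[45.2, -23.6, -1.4, -4.1]
[46.7, -20.3, -1.4, -4.1]
[48.0, -16.9, -1.4, -4.1]
[49.1, -13.5, -1.4, -4.1]
[50.0, -10.0, -1.4, -4.1]
[50.5, -6.4, -1.4, -4.1]
[50.9, -2.8, -1.4, -4.1]
[50.9, 0.8, -1.4, -4.1]
[50.8, 4.4, -1.4, -4.1]
[35.1, 5.9, 11.3, -0.0]
[35.1, 5.9, 11.3, -0.0]
[35.1, 5.9, 11.3, -0.0]
[35.1, 5.9, 11.3, -0.0]
```

servo_tool([
  [34,-38,-1.4,-4.1],
  [37,-35,-1.4,-4.1],
  [39,-33,-1.4,-4.1],
  [41,-30,-1.4,-4.1],
  [43,-27,-1.4,-4.1],
  [45,-24,-1.4,-4.1],
  [47,-20,-1.4,-4.1],
  [48,-17,-1.4,-4.1],
  [49,-13.5,-1.4,-4.1],
  [50,-10,-1.4,-4.1],
  [50.5,-6.4,-1.4,-4.1],
  [51,-3,-1.4,-4.1],
], claw=0.6)

```text
clock: 1.6
eef_pos: [0.4536, -0.0895, 0.2479]
orientation: [[0.403, 0.915, -0.0], [0.915, -0.403, 0.0], [-0.0, -0.0, -1.0]]
ft_force: [0.1, -1.0, -0.1]
grip_width: 0.401
gripper_force: 0.0
```

servo_tool([
  [51,1,-1.4,-4.1],
  [51,4.4,-1.4,-4.1],
  [35,6,11,0],
  [35,6,11,0],
  [35,6,11,0],
  [35,6,11,0],
  [0,0,0,0],
  [0,0,0,0],
])

```text
clock: 2.6
eef_pos: [0.5571, 0.1294, 0.2066]
orientation: [[0.271, 0.963, -0.001], [0.963, -0.271, -0.0], [-0.001, -0.001, -1.0]]
ft_force: [0.3, -0.1, -0.4]
grip_width: 0.401
gripper_force: 0.0
```

```bash
python3 - <<'E'
from h import *
plan([(W(-62.5,0,136),73.8,4)])
p,d,K,k,T=grab('wrist')
for y in(-46,0,46):print(px(W(-62.5,y,153),K,k,T))
print(px(W(20,0,184),K,k,T)); cv2.imwrite('pics/w1.png',p[...,::-1])
E
```

```text
t 2.6 p [0.5571 0.1294 0.2066] box [-67.3  -0.4 206.6] yaw 74.3 zax [-0.001 -0.    -1.   ] F [ 0.3 -0.1 -0.4] M [-0.02 -0.   -0.01] gw 0.401 gf 0.0 q6 18.6
[0.1, 1.2, 17.7, 0.1]
[0.1, 1.2, 17.7, 0.1]
[0.1, 1.2, 17.7, 0.1]
[0.1, 1.2, 17.7, 0.1]
[322.83367816 335.85846643]
[323.96614751 259.81293953]
[325.25877078 173.99086199]
[504.37962694 283.54372854]
```

View pics/w1.png

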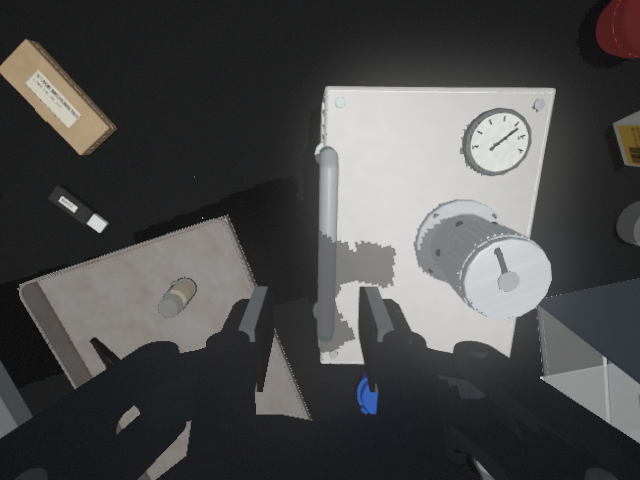

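The wrist view shows the bar running from (328,150) to (328,340), about 2 mm further back than predicted. The cap top is at (507,277), and the tool straddles the bar. Next I descend and pinch.

servo_tool([
  [0,2,20,0.2],
  [0,2,20,0.2],
  [0,2,20,0.1],
  [0,0,10.5,0],
  [0,0,0,0],
])

```text
clock: 3.28
eef_pos: [0.5624, 0.128, 0.1348]
orientation: [[0.279, 0.96, -0.003], [0.96, -0.279, -0.0], [-0.001, -0.003, -1.0]]
ft_force: [-0.5, 0.2, -0.5]
grip_width: 0.394
gripper_force: 0.0
```

servo_tool([
  [0,0,0,0],
  [0,0,0,0],
  [0,0,0,0],
  [0,0,0,0],
  [0,0,0,0],
], claw=1)

```text
clock: 3.9
eef_pos: [0.5632, 0.1284, 0.1375]
orientation: [[0.279, 0.96, 0.0], [0.96, -0.279, 0.0], [0.0, -0.0, -1.0]]
ft_force: [-4.7, 1.7, 5.1]
grip_width: 0.084
gripper_force: 58.8
```

```bash
python3 - <<'E'
from h import *
p,R,y=st(); bx=(p-b['O'])@b['R']*1000
# rotate about hinge: centre of bar at tilt 0 -> TCP offset const
ds=np.linspace(0,.87,13)
for a,c in zip(ds[:-1],ds[1:]):
    print('y',round(-128*(np.sin(c)-np.sin(a)),1),'z',round(-128*(np.cos(c)-np.cos(a)),1))
E
```

```text
t 3.9 p [0.5632 0.1284 0.1375] box [-61.1   0.3 137.5] yaw 73.8 zax [ 0.  0. -1.] F [-4.7  1.7  5.1] M [ 0.11  0.73 -0.01] gw 0.084 gf 58.8 q6 19.0
y -9.3 z 0.3
y -9.2 z 1.0
y -9.1 z 1.7
y -9.0 z 2.3
y -8.8 z 3.0
y -8.6 z 3.6
y -8.3 z 4.2
y -7.9 z 4.8
y -7.6 z 5.4
y -7.2 z 5.9
y -6.7 z 6.4
y -6.2 z 6.9
```

servo_tool([
  [0,-9.3,0.3,0],
  [0,-9.2,1,0],
  [0,-9.1,1.7,0],
  [0,-9,2.3,0],
  [0,-8.8,3,0],
  [0,-8.6,3.6,0],
])

```text
clock: 4.65
eef_pos: [0.5123, 0.1434, 0.1263]
orientation: [[0.279, 0.96, 0.004], [0.96, -0.279, 0.0], [0.001, 0.004, -1.0]]
ft_force: [2.3, -0.3, 7.8]
grip_width: 0.089
gripper_force: 60.8
```

servo_tool([
  [0,-8.3,4.2,0],
  [0,-7.9,4.8,0],
  [0,-7.6,5.4,0],
  [0,-7.2,5.9,0],
  [0,-6.7,6.4,0],
  [0,-5,5.6,0],
  [0,0,0,0],
])

```text
clock: 5.52
eef_pos: [0.4709, 0.1554, 0.0924]
orientation: [[0.279, 0.96, 0.002], [0.96, -0.279, 0.001], [0.001, 0.002, -1.0]]
ft_force: [4.9, 0.8, 3.2]
grip_width: 0.087
gripper_force: 63.4
```

```bash
python3 - <<'E'
from h import *
p,R,y=st()
bx=(p-b['O'])@b['R']*1000
x=-(bx[0]+62.5); z=bx[2]+11.0-20; print('tilt est',np.arctan2(x,z),np.hypot(x,z))
E
```

```text
t 5.53 p [0.4709 0.1554 0.0924] box [-157.3    0.5   92.4] yaw 73.8 zax [ 0.002  0.001 -1.   ] F [4.9 0.8 3.2] M [ 0.15 -1.11 -0.08] gw 0.087 gf 63.4 q6 22.7
tilt est 0.8494830414345953 126.24629557985547
```

servo_tool([
  [0,-2,2.5,0],
  [0,-1.5,2,0],
  [0,0,0,0],
])

```text
clock: 5.9
eef_pos: [0.4709, 0.1555, 0.0922]
orientation: [[0.278, 0.96, 0.009], [0.96, -0.278, -0.002], [0.001, 0.009, -1.0]]
ft_force: [2.6, -2.9, 19.0]
grip_width: 0.088
gripper_force: 65.1
```

servo_tool([
  [0,2,-2,0],
  [0,0,0,0],
], claw=0.6)

```text
clock: 6.15
eef_pos: [0.4661, 0.1552, 0.0877]
orientation: [[0.279, 0.96, -0.007], [0.96, -0.279, -0.001], [-0.003, -0.007, -1.0]]
ft_force: [0.1, -0.5, -0.6]
grip_width: 0.403
gripper_force: 0.0
```

```bash
python3 - <<'E'
from h import *
p,R,y=st()
up=p+[0,0,.1]
plan([(up,73.8,3),((.5409,-.262,.16),163.8,10),((.5409,-.262,.06),163.8,3)])
E
```

```text
t 6.15 p [0.4661 0.1552 0.0877] box [-161.8   -1.    87.7] yaw 73.8 zax [-0.007 -0.001 -1.   ] F [ 0.1 -0.5 -0.6] M [0.01 0.01 0.04] gw 0.403 gf 0.0 q6 22.8
t 6.15 p [0.4661 0.1552 0.0877] box [-161.8   -1.    87.7] yaw 73.8 zax [-0.007 -0.001 -1.   ] F [ 0.1 -0.5 -0.6] M [0.01 0.01 0.04] gw 0.403 gf 0.0 q6 22.8
[0.0, 0.0, -33.3, -0.0]
[0.0, 0.0, -33.3, -0.0]
[0.0, 0.0, -33.3, -0.0]
[-38.0, 18.8, 2.8, -9.0]
[-40.5, 12.6, 2.8, -9.0]
[-41.9, 6.2, 2.8, -9.0]
[-42.4, -0.5, 2.8, -9.0]
[-41.8, -7.1, 2.8, -9.0]
[-40.2, -13.5, 2.8, -9.0]
[-37.6, -19.7, 2.8, -9.0]
[-34.0, -25.3, 2.8, -9.0]
[-29.6, -30.3, 2.8, -9.0]
[-24.5, -34.6, 2.8, -9.0]
[0.0, 0.0, 33.3, -0.0]
[0.0, 0.0, 33.3, -0.0]
[0.0, 0.0, 33.3, -0.0]
```

servo_tool([
  [0,0,-33,0],
  [0,0,-33,0],
  [0,0,-33,0],
  [-38,19,3,-9],
  [-40.5,12.6,3,-9],
  [-42,6,3,-9],
  [-42.5,-0.5,3,-9],
  [-42,-7,3,-9],
  [-40,-13.5,3,-9],
  [-37.5,-19.7,3,-9],
  [-34,-25.3,3,-9],
  [-29.6,-30.3,3,-9],
], claw=0)

```text
clock: 7.65
eef_pos: [0.5343, -0.2202, 0.1589]
orientation: [[-0.907, 0.421, -0.006], [0.421, 0.907, 0.004], [0.007, 0.001, -1.0]]
ft_force: [0.6, -0.3, -0.3]
grip_width: 1.002
gripper_force: 0.0
```

servo_tool([
  [-24.5,-34.6,2,-9],
  [0,0,0,0],
  [0,0,0,0],
])

```text
clock: 8.02
eef_pos: [0.5422, -0.2606, 0.1577]
orientation: [[-0.96, 0.28, -0.004], [0.28, 0.96, 0.003], [0.005, 0.002, -1.0]]
ft_force: [0.7, -0.3, -0.3]
grip_width: 1.003
gripper_force: 0.0
```

```bash
python3 - <<'E'
from h import *
plan([((.5409,-.262,.0),163.8,4)])
p,d,K,k,T=grab('wrist'); cv2.imwrite('pics/w2.png',p[...,::-1]); np.savez('w2.npz',d=d,K=K,k=k,T=T)
print(px(np.array([.5409,-.262,.014]),K,k,T))
z=np.load('top.npz');q=(z['d'],z['K'],float(z['k']),z['T'])
vv,uu=np.mgrid[150:330:2,340:470:2]; 
P=np.array([pt((u,v),*q) for u,v in zip(uu.ravel(),vv.ravel()) if q[0][v,u]>0])
m=(P[:,2]>.05)&(abs(P[:,0]-.541)<.12)&(abs(P[:,1]+.262)<.12); print(P[m][P[m][:,0].argsort()][:6].round(3))
E
```

```text
t 8.03 p [ 0.5422 -0.2606  0.1577] box [  27.4 -379.   157.7] yaw 163.7 zax [-0.004  0.003 -1.   ] F [ 0.7 -0.3 -0.3] M [-0.   -0.04 -0.01] gw 1.003 gf 0.0 q6 -109.1
[0.2, -0.4, 39.4, -0.0]
[0.2, -0.4, 39.4, -0.0]
[0.2, -0.4, 39.4, -0.0]
[0.2, -0.4, 39.4, -0.0]
[314.46344427 222.21888369]
[[ 0.622 -0.271  0.062]
 [ 0.622 -0.267  0.062]
 [ 0.622 -0.262  0.061]
 [ 0.623 -0.268  0.077]
 [ 0.623 -0.265  0.092]
 [ 0.623 -0.273  0.075]]
```

View pics/w2.png

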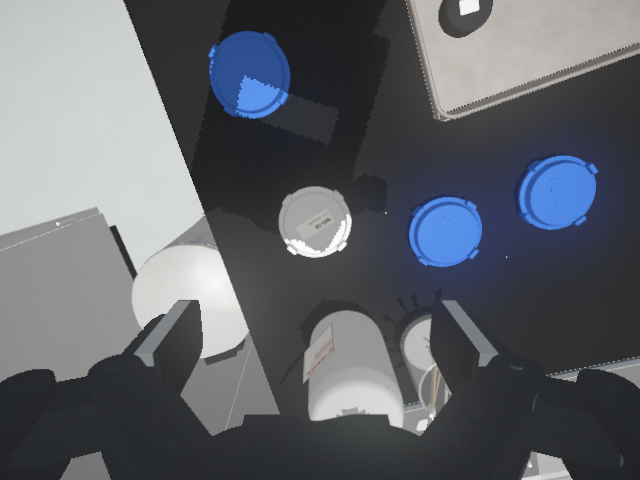

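The wrist view shows the pale box at (315,222), as predicted, with its clips on the diagonals so the pads can close between them. The neighbours are clear, so I descend and grip.

servo_tool([
  [0.2,-0.4,40,0],
  [0.2,-0.4,40,0],
  [0.2,-0.4,40,0],
  [0.2,-0.4,25,0],
  [0,0,10.5,0],
  [0,0,0,0],
])

```text
clock: 8.82
eef_pos: [0.5421, -0.2622, 0.0039]
orientation: [[-0.96, 0.278, -0.001], [0.278, 0.96, 0.001], [0.001, 0.001, -1.0]]
ft_force: [0.1, 0.6, 0.2]
grip_width: 0.999
gripper_force: 0.0
```

servo_tool([
  [0,0,0,0],
  [0,0,0,0],
  [0,0,0,0],
  [0,0,0,0],
], claw=1)

```text
clock: 9.32
eef_pos: [0.5442, -0.264, 0.0103]
orientation: [[-0.96, 0.279, 0.001], [0.279, 0.96, -0.0], [-0.001, -0.0, -1.0]]
ft_force: [-7.2, 6.0, 22.9]
grip_width: 0.501
gripper_force: 54.3
```

servo_tool([
  [0,0,-15,0],
  [0,0,-35,0],
  [0,0,-50,0],
  [0,0,-50,0],
  [0,0,0,0],
])

```text
clock: 9.95
eef_pos: [0.5453, -0.2654, 0.161]
orientation: [[-0.96, 0.279, 0.01], [0.279, 0.96, -0.007], [-0.011, -0.004, -1.0]]
ft_force: [-0.4, -0.6, 0.8]
grip_width: -0.0
gripper_force: 0.0
```

```bash
python3 - <<'E'
from h import *
plan([(W(-86,0,170),163.8,10),(W(-86,0,85),163.8,3)])
p,d,K,k,T=grab('wrist'); cv2.imwrite('pics/w3.png',p[...,::-1])
E
```

```text
t 9.95 p [ 0.5453 -0.2654  0.161 ] box [  31.7 -382.8  161. ] yaw 163.8 zax [ 0.01  -0.007 -1.   ] F [-0.4 -0.6  0.8] M [ 0.   -0.02 -0.01] gw -0.0 gf 0.0 q6 -109.3
[11.8, 38.3, -0.9, -0.0]
[11.8, 38.3, -0.9, -0.0]
[11.8, 38.3, -0.9, -0.0]
[11.8, 38.3, -0.9, -0.0]
[11.8, 38.3, -0.9, -0.0]
[11.8, 38.3, -0.9, -0.0]
[11.8, 38.3, -0.9, -0.0]
[11.8, 38.3, -0.9, -0.0]
[11.8, 38.3, -0.9, -0.0]
[11.8, 38.3, -0.9, -0.0]
[0.0, 0.0, 28.3, 0.0]
[0.0, 0.0, 28.3, 0.0]
[0.0, 0.0, 28.3, 0.0]
```

View pics/w3.png

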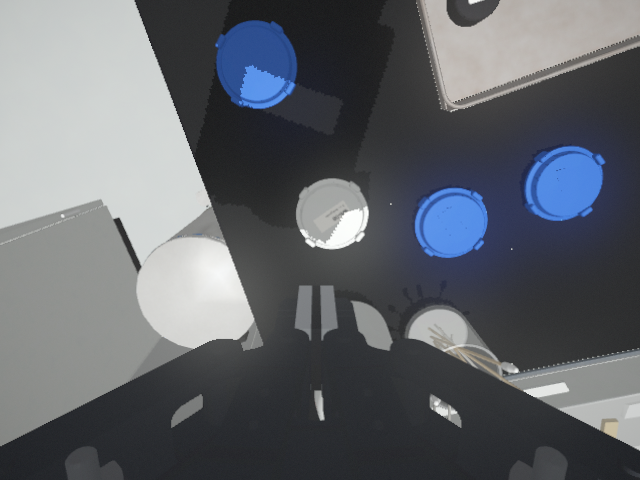

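The fingers closed too high (wide-open pads sit further back) and slid off the lid. The box is still flat, now at (332,213). I'll locate it again and grip lower.

```bash
python3 - <<'E'
from h import *
p,d,K,k,T=grab('wrist')
g=p.astype(int); m=((g.max(2)-g.min(2)<25)&(g.min(2)>70)).astype(np.uint8)
m[:160]=0;m[270:]=0;m[:,:280]=0;m[:,390:]=0
c=max(cv2.findContours(m,0,2)[0],key=cv2.contourArea); (u,v),r=cv2.minEnclosingCircle(c); print(u,v,r)
w=pt((332,214),d,K,k,T,z=.012); print(w, pt((332,200),d,K,k,T),pt((u,v),d,K,k,T,z=.012))
z=np.load('w2.npz'); print(pt((315,222),z['d'],z['K'],float(z['k']),z['T'],z=.012))
plan([(w*[1,1,0]+[0,0,.06],163.8,3),(w*[1,1,0]+[0,0,-.003],163.8,3)])
E
```

```text
338.3735046386719 235.812255859375 57.274024963378906
[ 0.54177485 -0.25217029  0.012     ] [ 0.53076486 -0.2492149   0.01487467] [ 0.55990956 -0.25207212  0.012     ]
[ 0.54130077 -0.26168949  0.012     ]
t 10.05 p [ 0.5425 -0.2635  0.1552] box [  28.5 -381.7  155.2] yaw 163.8 zax [ 0.001 -0.001 -1.   ] F [-0.2 -0.1 -0.6] M [-0.05  0.    0.01] gw -0.002 gf 0.0 q6 -109.3
[1.3, 3.5, 31.7, -0.0]
[1.3, 3.5, 31.7, -0.0]
[1.3, 3.5, 31.7, -0.0]
[0.0, 0.0, 21.0, -0.0]
[0.0, 0.0, 21.0, -0.0]
[0.0, 0.0, 21.0, -0.0]
```

servo_tool([
  [0,0,0,0],
  [0,0,0,0],
  [0,0,0,0],
], claw=0)

```text
clock: 10.42
eef_pos: [0.5419, -0.263, 0.153]
orientation: [[-0.96, 0.279, -0.002], [0.279, 0.96, 0.001], [0.002, 0.001, -1.0]]
ft_force: [-0.7, -0.0, -0.0]
grip_width: 0.64
gripper_force: 0.0
```

```bash
cat > loc.py <<'E'
from h import *
from scipy.optimize import least_squares
def locate(n,g,zlo=.008,zhi=.02):
    p,d,K,k,T=grab(n); v,u=np.nonzero(d>0)
    x=cv2.undistortPoints(np.c_[u,v].astype(float)[:,None],K,np.array([k,0,0,0.]))[:,0]
    P=(T[:3,:3]@(np.c_[x,np.ones(len(x))]*d[v,u][:,None]).T).T+T[:3,3]
    m=(P[:,2]>zlo)&(P[:,2]<zhi)&(np.hypot(*(P[:,:2]-g).T)<.042)
    (c,r)=cv2.minEnclosingCircle(P[m][:,:2].astype(np.float32))
    return P[m],c,r
E
python3 - <<'E'
from loc import *
for n in('wrist','top'):
    P,c,r=locate(n,[.541,-.257]); print(n,len(P),np.round(c,4),round(r,4),P.mean(0).round(4),np.percentile(P[:,2],[50,90]).round(4))
w=P.mean(0)
p,d,K,k,T=grab('wrist'); cv2.imwrite('pics/w4.png',p[150:300,230:430,::-1])
plan([((.5415,-.258,-.003),163.8,4)])
E
```

```text
wrist 4118 [ 0.546  -0.2546] 0.0299 [ 0.5445 -0.2543  0.0132] [0.014  0.0151]
top 19 [ 0.5597 -0.2372] 0.014 [ 0.563  -0.2364  0.0115] [0.011  0.0147]
t 10.57 p [ 0.5423 -0.2633  0.1538] box [  28.2 -381.6  153.8] yaw 163.8 zax [-0.001  0.    -1.   ] F [-0.3  0.8  0.1] M [ 0.01 -0.   -0.02] gw 0.884 gf 0.0 q6 -109.3
[0.5, 1.2, 39.2, -0.0]
[0.5, 1.2, 39.2, -0.0]
[0.5, 1.2, 39.2, -0.0]
[0.5, 1.2, 39.2, -0.0]
```

View pics/w4.png

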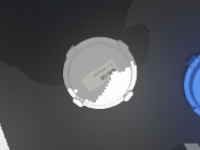

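Box centre is at (330,222) in the frame, which is about (0.5455, −0.2545). I'll re-grip lower with a partial close.

servo_tool([
  [0,3,40,0],
  [-0.3,3,40,0],
  [-0.3,3.3,40,0],
  [0,0,26,0],
  [0,0,10,0],
  [0,0,0,0],
  [0,0,0,0],
])

```text
clock: 11.45
eef_pos: [0.5466, -0.2553, -0.0002]
orientation: [[-0.96, 0.279, 0.002], [0.279, 0.96, -0.002], [-0.003, -0.001, -1.0]]
ft_force: [0.1, 0.2, -0.1]
grip_width: 1.001
gripper_force: 0.0
```

servo_tool([
  [0,0,0,0],
  [0,0,0,0],
  [0,0,0,0],
  [0,0,0,0],
], claw=0.5)

```text
clock: 11.95
eef_pos: [0.5465, -0.2552, 0.0003]
orientation: [[-0.96, 0.279, 0.002], [0.279, 0.96, -0.001], [-0.002, -0.001, -1.0]]
ft_force: [-1.6, 1.2, 6.3]
grip_width: 0.603
gripper_force: 61.3
```

servo_tool([
  [0,0,-5,0],
  [0,0,-15,0],
  [0,0,-20,0],
  [0,0,0,0],
  [0,0,0,0],
])

```text
clock: 12.58
eef_pos: [0.5455, -0.2546, 0.0386]
orientation: [[-0.96, 0.279, 0.0], [0.279, 0.96, -0.0], [-0.0, -0.0, -1.0]]
ft_force: [-0.3, -0.2, 0.0]
grip_width: 0.599
gripper_force: 62.4
```

```bash
python3 - <<'E'
from h import *
plan([(W(-86,0,175),163.8,10)])
p,d,K,k,T=grab('wrist'); cv2.imwrite('pics/w5.png',p[...,::-1])
E
```

```text
t 12.57 p [ 0.5455 -0.2546  0.0386] box [  28.9 -372.3   38.6] yaw 163.8 zax [ 0. -0. -1.] F [-0.3 -0.2  0. ] M [ 0.05 -0.02  0.02] gw 0.599 gf 62.4 q6 -108.5
[11.5, 37.2, -13.6, -0.0]
[11.5, 37.2, -13.6, -0.0]
[11.5, 37.2, -13.6, -0.0]
[11.5, 37.2, -13.6, -0.0]
[11.5, 37.2, -13.6, -0.0]
[11.5, 37.2, -13.6, -0.0]
[11.5, 37.2, -13.6, -0.0]
[11.5, 37.2, -13.6, -0.0]
[11.5, 37.2, -13.6, -0.0]
[11.5, 37.2, -13.6, -0.0]
```

View pics/w5.png

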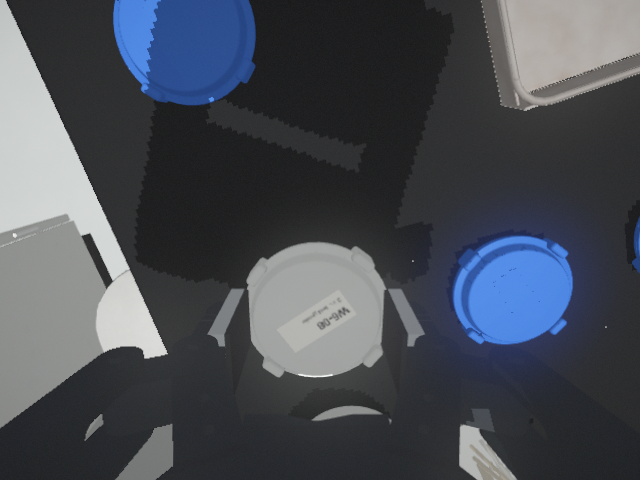

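The box is held squarely between the pads at (317,310), label up and level. Now I carry it to a point above the open bin.

servo_tool([
  [0,0,-40,0],
  [0,0,-50,0],
  [2,20,-46,0],
  [12,39,0,0],
  [12,39,0,0],
  [12,39,0,0],
  [12,39,0,0],
  [12,39,0,0],
  [12,39,0,0],
  [12,39,0,0],
  [12,39,0,0],
  [12,39,0,0],
])

```text
clock: 14.12
eef_pos: [0.5428, 0.1337, 0.1733]
orientation: [[-0.96, 0.279, -0.002], [0.279, 0.96, -0.0], [0.002, -0.001, -1.0]]
ft_force: [-0.6, 1.1, 0.2]
grip_width: 0.599
gripper_force: 62.6
```

servo_tool([
  [5,1,0,0],
  [0,0,0,0],
  [0,0,0,0],
])

```text
clock: 14.5
eef_pos: [0.5389, 0.1338, 0.1739]
orientation: [[-0.96, 0.28, -0.0], [0.28, 0.96, -0.0], [0.0, -0.0, -1.0]]
ft_force: [0.2, -0.1, -1.0]
grip_width: 0.598
gripper_force: 62.6
```

```bash
python3 - <<'E'
from h import *
plan([(W(-87,0,80),163.8,4)])
E
```

```text
t 14.5 p [0.5389 0.1338 0.1739] box [-85.9  -1.3 173.9] yaw 163.7 zax [-0. -0. -1.] F [ 0.2 -0.1 -1. ] M [-0.03  0.04 -0.06] gw 0.598 gf 62.6 q6 -70.2
[0.3, 0.3, 23.5, -0.0]
[0.3, 0.3, 23.5, -0.0]
[0.3, 0.3, 23.5, -0.0]
[0.3, 0.3, 23.5, -0.0]
```

servo_tool([
  [0.3,0.3,25,0],
  [0.3,0.3,25,0],
  [0.3,0.3,25,0],
  [0.3,0.3,18,0],
  [0,0,5,0],
  [0,0,5,0],
  [0,0,0,0],
  [0,0,0,0],
])

```text
clock: 15.5
eef_pos: [0.5402, 0.1359, 0.073]
orientation: [[-0.96, 0.279, 0.005], [0.279, 0.96, -0.0], [-0.005, 0.001, -1.0]]
ft_force: [2.3, -1.4, 4.3]
grip_width: 0.599
gripper_force: 63.1
```

servo_tool([
  [-2,0,2,0],
  [0,0,0,0],
])

```text
clock: 15.75
eef_pos: [0.542, 0.1357, 0.071]
orientation: [[-0.96, 0.279, 0.005], [0.279, 0.96, 0.0], [-0.004, 0.002, -1.0]]
ft_force: [2.0, -2.2, 6.2]
grip_width: 0.601
gripper_force: 63.4
```

servo_tool([
  [0,0,0,0],
  [0,0,0,0],
  [0,0,0,0],
], claw=0.1)

```text
clock: 16.12
eef_pos: [0.539, 0.1358, 0.0683]
orientation: [[-0.96, 0.279, -0.002], [0.279, 0.96, 0.0], [0.002, -0.0, -1.0]]
ft_force: [0.7, 0.2, 0.3]
grip_width: 0.9
gripper_force: 0.0
```

servo_tool([
  [0,0,-15,0],
  [0,0,-35,0],
  [0,0,-50,0],
  [0,0,-25,0],
  [0,0,0,0],
  [0,0,0,0],
])

```text
clock: 16.88
eef_pos: [0.5392, 0.1357, 0.1932]
orientation: [[-0.96, 0.279, -0.002], [0.279, 0.96, -0.0], [0.002, -0.001, -1.0]]
ft_force: [-0.4, -0.2, -1.4]
grip_width: 0.901
gripper_force: 0.0
```

```bash
python3 - <<'E'
from h import *
x=np.degrees
plan([(W(-158.7,0,190),163.8-90,9),(W(-158.7,0,93),73.8,4)])
p,d,K,k,T=grab('wrist'); a=p.copy(); 
for z in [(-87,0,75),(-158.7,-46,104.5),(-158.7,46,104.5)]: print(px(W(*z),K,k,T))
q,d2,K2,k2,T2=grab('top')
c=cv2.resize(q[140:240,210:330],(480,400),interpolation=2)
im=np.zeros((600,800,3),np.uint8); im[:360,:480]=cv2.resize(a,(480,360),interpolation=cv2.INTER_AREA); im[240:600,480:800]=cv2.resize(q[150:240,225:305],(320,360),interpolation=2)
cv2.imwrite('pics/w6.png',im[...,::-1])
E
```

```text
t 16.88 p [0.5392 0.1357 0.1932] box [-86.2   0.6 193.2] yaw 163.8 zax [-0.002 -0.    -1.   ] F [-0.4 -0.2 -1.4] M [ 0.03  0.02 -0.04] gw 0.901 gf 0.0 q6 -70.1
[8.1, -0.1, 0.4, 10.0]
[7.9, -1.5, 0.4, 10.0]
[7.6, -2.8, 0.4, 10.0]
[6.9, -4.1, 0.4, 10.0]
[6.1, -5.2, 0.4, 10.0]
[5.1, -6.2, 0.4, 10.0]
[4.0, -7.0, 0.4, 10.0]
[2.7, -7.6, 0.4, 10.0]
[1.3, -7.9, 0.4, 10.0]
[0.0, 0.0, 24.2, 0.0]
[0.0, 0.0, 24.2, 0.0]
[0.0, 0.0, 24.2, 0.0]
[0.0, 0.0, 24.2, 0.0]
[316.47688569 230.08009299]
[236.62940325 122.4540981 ]
[396.43345544 122.34956483]
```

View pics/w6.png

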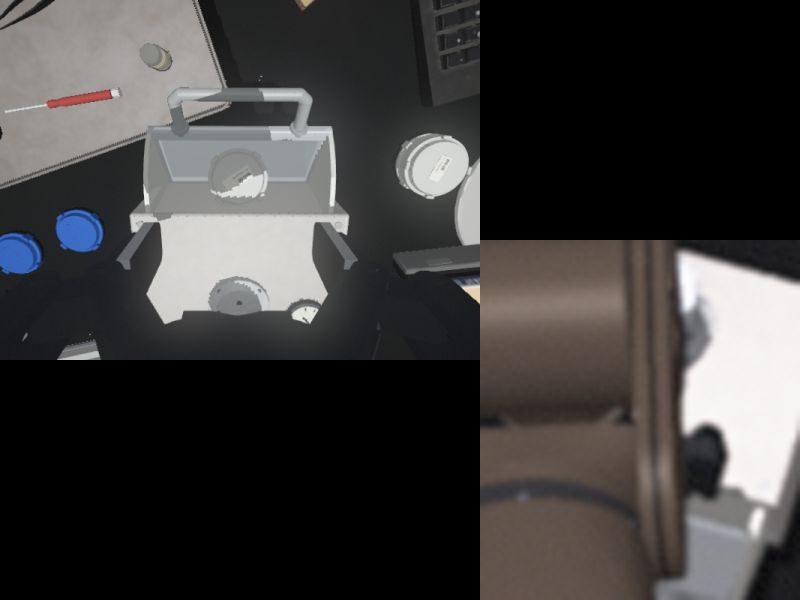

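The left half shows the wafer box lying flat in the open bin at (238,176), with the bar at (240,95) where predicted. Next I pinch the bar again and close the bin.

servo_tool([
  [8,0,0,10],
  [8,-1.5,0,10],
  [7.6,-2.8,0,10],
  [7,-4,0,10],
  [6,-5,0,10],
  [5,-6,0,10],
  [4,-7,0,10],
  [2.7,-7.6,0,10],
  [1.3,-8,0,10],
  [0,0,24,0],
  [0,0,24,0],
  [0,0,24,0],
], claw=0.6)

```text
clock: 18.48
eef_pos: [0.4696, 0.1555, 0.12]
orientation: [[0.279, 0.96, -0.003], [0.96, -0.279, -0.0], [-0.001, -0.003, -1.0]]
ft_force: [-0.3, -0.7, -0.5]
grip_width: 0.4
gripper_force: 0.0
```

```bash
python3 - <<'E'
from h import *
plan([(W(-158,0,93.5),73.8,2)])
E
```

```text
t 18.48 p [0.4696 0.1555 0.12  ] box [-158.5    0.2  120. ] yaw 73.8 zax [-0.003 -0.    -1.   ] F [-0.3 -0.7 -0.5] M [-0.05  0.02 -0.02] gw 0.4 gf 0.0 q6 22.8
[-0.1, 0.3, 13.2, -0.0]
[-0.1, 0.3, 13.2, -0.0]
```

servo_tool([
  [0,0.5,12,0],
  [0,0,12.5,0],
  [0,0,0,0],
])

```text
clock: 18.85
eef_pos: [0.4705, 0.1553, 0.0967]
orientation: [[0.279, 0.96, -0.002], [0.96, -0.279, -0.0], [-0.001, -0.002, -1.0]]
ft_force: [-0.1, -0.1, 1.1]
grip_width: 0.399
gripper_force: 0.0
```

servo_tool([
  [0,0,0,0],
  [0,0,0,0],
  [0,0,0,0],
  [0,0,0,0],
], claw=1)

```text
clock: 19.35
eef_pos: [0.471, 0.1558, 0.0987]
orientation: [[0.279, 0.96, -0.001], [0.96, -0.279, 0.001], [0.0, -0.001, -1.0]]
ft_force: [-4.6, 1.3, 6.5]
grip_width: 0.086
gripper_force: 58.9
```

servo_tool([
  [0,6.2,-6.9,0],
  [0,6.7,-6.4,0],
  [0,7.2,-5.9,0],
  [0,7.6,-5.4,0],
  [0,7.9,-4.8,0],
  [0,8.3,-4.2,0],
])

```text
clock: 20.1
eef_pos: [0.5112, 0.1439, 0.1317]
orientation: [[0.279, 0.96, -0.007], [0.96, -0.279, 0.001], [-0.001, -0.007, -1.0]]
ft_force: [-7.7, 3.0, 5.4]
grip_width: 0.084
gripper_force: 58.7
```

servo_tool([
  [0,8.6,-3.6,0],
  [0,8.8,-3,0],
  [0,9,-2.3,0],
  [0,9.1,-1.7,0],
  [0,9.2,-1,0],
  [0,9.3,-0.3,0],
  [0,0,0,0],
])

```text
clock: 20.98
eef_pos: [0.5635, 0.1288, 0.1461]
orientation: [[0.279, 0.96, -0.007], [0.96, -0.279, 0.001], [-0.001, -0.007, -1.0]]
ft_force: [-12.9, 2.2, 14.6]
grip_width: 0.08
gripper_force: 59.2
```

```bash
python3 -c "
from h import *
st()"
```

```text
t 20.98 p [0.5635 0.1288 0.1461] box [-60.9   0.8 146.1] yaw 73.8 zax [-0.007  0.001 -1.   ] F [-12.9   2.2  14.6] M [0.46 2.33 0.09] gw 0.08 gf 59.2 q6 18.9
```

servo_tool([
  [0,1.5,4,0],
  [0,1.5,0,0],
  [0,0,0,0],
  [0,0,0,0],
])

```text
clock: 21.48
eef_pos: [0.5638, 0.1288, 0.1459]
orientation: [[0.277, 0.961, -0.014], [0.961, -0.277, 0.001], [-0.003, -0.014, -1.0]]
ft_force: [-26.8, 1.9, 33.1]
grip_width: 0.08
gripper_force: 61.3
```

```bash
python3 -c "
from h import *
st()"
```

```text
t 21.48 p [0.5638 0.1288 0.1459] box [-60.7   0.9 145.9] yaw 73.9 zax [-0.014  0.001 -1.   ] F [-26.8   1.9  33.1] M [0.47 4.84 0.12] gw 0.08 gf 61.3 q6 18.8
```

servo_tool([
  [0,-2.5,-4,0],
  [0,0,0,0],
])

```text
clock: 21.72
eef_pos: [0.5635, 0.1288, 0.1461]
orientation: [[0.278, 0.961, -0.006], [0.961, -0.278, 0.001], [-0.001, -0.006, -1.0]]
ft_force: [-14.2, 3.2, 16.0]
grip_width: 0.081
gripper_force: 60.1
```

servo_tool([
  [0,0,0,0],
  [0,0,0,0],
  [0,0,-20,0],
  [0,0,-35,0],
  [0,0,-40,0],
  [0,0,-20,0],
  [0,0,0,0],
], claw=0.6)

```text
clock: 22.6
eef_pos: [0.5668, 0.1279, 0.2606]
orientation: [[0.279, 0.96, 0.005], [0.96, -0.279, 0.0], [0.001, 0.004, -1.0]]
ft_force: [0.2, 0.4, 0.5]
grip_width: 0.402
gripper_force: 0.0
```

```bash
python3 - <<'E'
from h import *
plan([(W(20,0,262),73.8+150,16)])
E
```

```text
t 22.6 p [0.5668 0.1279 0.2606] box [-57.6   0.8 260.6] yaw 73.8 zax [ 0.005  0.    -1.   ] F [0.2 0.4 0.5] M [-0.03 -0.05  0.01] gw 0.402 gf 0.0 q6 18.9
[-0.1, 4.8, -0.1, -9.4]
[-0.8, 4.8, -0.1, -9.4]
[-1.6, 4.6, -0.1, -9.4]
[-2.3, 4.2, -0.1, -9.4]
[-3.0, 3.8, -0.1, -9.4]
[-3.6, 3.3, -0.1, -9.4]
[-4.1, 2.6, -0.1, -9.4]
[-4.4, 2.0, -0.1, -9.4]
[-4.7, 1.2, -0.1, -9.4]
[-4.8, 0.4, -0.1, -9.4]
[-4.8, -0.4, -0.1, -9.4]
[-4.7, -1.2, -0.1, -9.4]
[-4.5, -1.9, -0.1, -9.4]
[-4.1, -2.6, -0.1, -9.4]
[-3.6, -3.2, -0.1, -9.4]
[-3.0, -3.8, -0.1, -9.4]
```

servo_tool([
  [0,4.8,0,-9.4],
  [-0.8,4.8,0,-9.4],
  [-1.6,4.6,0,-9.4],
  [-2.3,4.2,0,-9.4],
  [-3,3.8,0,-9.4],
  [-3.6,3.3,0,-9.4],
  [-4,2.6,0,-9.4],
  [-4.4,2,0,-9.4],
  [-4.7,1.2,0,-9.4],
  [-4.8,0.4,0,-9.4],
  [-4.8,-0.4,0,-9.4],
  [-4.7,-1.2,0,-9.4],
], claw=0)

```text
clock: 24.1
eef_pos: [0.6203, 0.1112, 0.2553]
orientation: [[-0.993, -0.12, -0.004], [-0.12, 0.993, -0.0], [0.004, 0.0, -1.0]]
ft_force: [-0.1, 0.3, -0.1]
grip_width: 1.001
gripper_force: 0.0
```

servo_tool([
  [-4.5,-1.9,0,-9.4],
  [-4,-2.6,0,-9.4],
  [-3.6,-3.2,0,-9.4],
  [-3,-3.8,0,-9.4],
  [0,0,0,0],
  [0,0,0,0],
])

```text
clock: 24.85
eef_pos: [0.6391, 0.1058, 0.2567]
orientation: [[-0.719, -0.695, -0.002], [-0.695, 0.719, -0.0], [0.002, 0.002, -1.0]]
ft_force: [0.3, 0.1, 0.9]
grip_width: 1.0
gripper_force: 0.0
```

```bash
python3 - <<'E'
from loc import *
st()
P,c,r=locate('wrist',[.641,.105],.18,.195); print(len(P),np.round(c,4),round(r,4),P.mean(0).round(4),np.percentile(P[:,2],[5,50,95]).round(4))
P2,c2,r2=locate('scene',[.641,.105],.18,.195); print(len(P2),np.round(c2,4),round(r2,4),P2.mean(0).round(4) if len(P2) else 0)
p,d,K,k,T=grab('wrist'); cv2.imwrite('pics/w7.png',p[...,::-1])
print(px(np.array([.641,.1054,.184]),K,k,T), px(W(-62.5,0,153),K,k,T))
E
```

```text
t 24.85 p [0.6391 0.1058 0.2567] box [ 1.800e+01 -1.000e-01  2.567e+02] yaw -135.9 zax [-0.002 -0.    -1.   ] F [0.3 0.1 0.9] M [-0.03 -0.03  0.06] gw 1.0 gf 0.0 q6 -133.6
3438 [0.643  0.1059] 0.0208 [0.6425 0.1054 0.1834] [0.1822 0.1834 0.1845]
306 [0.6406 0.1049] 0.0226 [0.64   0.1066 0.1835]
[314.70436874 253.51414859] [426.82020083 177.58466209]
```

View pics/w7.png

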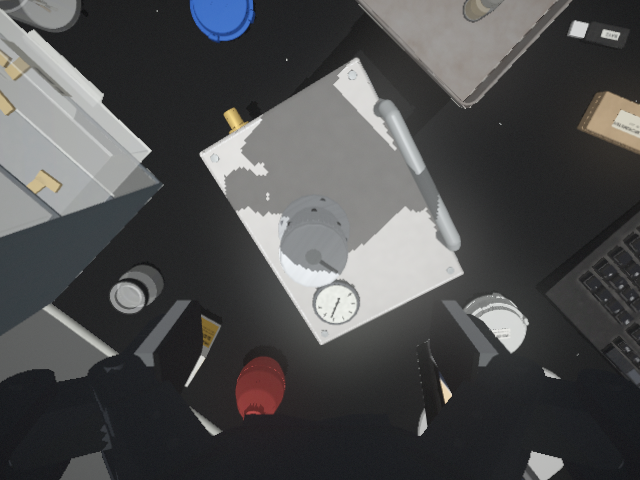

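The shut bin's bar is at (418,175) and the cap top at (315,258). Its rib points to about 118° (2.06 rad) off the bottomed-out direction, which agrees with the measured height. I'll check clearance around the cap before descending.

```bash
python3 - <<'E'
from h import *
z=np.load('top.npz');d,K,k,T=z['d'],z['K'],float(z['k']),z['T']
v,u=np.nonzero(d>0); x=cv2.undistortPoints(np.c_[u,v].astype(float)[:,None],K,np.array([k,0,0,0.]))[:,0]
P=(T[:3,:3]@(np.c_[x,np.ones(len(x))]*d[v,u][:,None]).T).T+T[:3,3]
r=np.hypot(*(P[:,:2]-[.642,.1055]).T); m=(P[:,2]>.156)&(r>.03)&(P[:,0]>.45)&(r<.3)
for i in np.where(m)[0][r[m].argsort()][:3]: print(P[i].round(3),r[i].round(3))
E
```

```text
[0.56  0.113 0.156] 0.082
[0.567 0.142 0.157] 0.083
[0.562 0.131 0.159] 0.084
```

servo_tool([
  [-0.5,-0.5,20,0],
  [-0.5,-0.5,20,0],
  [-0.5,-0.6,20,0],
  [-0.4,-0.6,15,0],
  [0,0,0,0],
])

```text
clock: 25.62
eef_pos: [0.6415, 0.1055, 0.1807]
orientation: [[-0.717, -0.697, -0.004], [-0.697, 0.717, -0.0], [0.003, 0.003, -1.0]]
ft_force: [-0.6, -0.5, -0.5]
grip_width: 0.999
gripper_force: 0.0
```

servo_tool([
  [0,0,14,0],
  [0,0,6,0],
  [0,0,0,0],
])

```text
clock: 26.0
eef_pos: [0.6423, 0.1056, 0.1626]
orientation: [[-0.717, -0.697, -0.001], [-0.697, 0.717, 0.0], [0.001, 0.001, -1.0]]
ft_force: [-0.0, 0.5, 0.4]
grip_width: 1.002
gripper_force: 0.0
```

servo_tool([
  [0,0,0,0],
  [0,0,0,0],
  [0,0,0,0],
  [0,0,0,0],
  [0,0,0,0],
], claw=1)

```text
clock: 26.62
eef_pos: [0.6422, 0.1064, 0.1644]
orientation: [[-0.717, -0.697, -0.001], [-0.697, 0.717, 0.001], [-0.0, 0.002, -1.0]]
ft_force: [-4.5, 2.0, 6.4]
grip_width: 0.457
gripper_force: 60.6
```

```bash
python3 -c "
from h import *
st()"
```

```text
t 26.62 p [0.6422 0.1064 0.1644] box [ 20.9   1.2 164.4] yaw -135.8 zax [-0.001  0.001 -1.   ] F [-4.5  2.   6.4] M [0.44 0.77 0.  ] gw 0.457 gf 60.6 q6 -133.8
```

servo_tool([
  [0,0,0.1,6],
  [0,0,0.1,8],
  [0,0,0.1,8],
  [0,0,0.1,8],
  [0,0,0.1,8],
  [0,0,0.1,8],
  [0,0,0.1,8],
  [0,0,0.1,8],
  [0,0,0.1,8],
  [0,0,0.1,8],
  [0,0,0.1,8],
  [0,0,0,0],
])

```text
clock: 28.12
eef_pos: [0.6421, 0.1078, 0.1635]
orientation: [[-0.745, 0.667, -0.001], [0.667, 0.745, 0.004], [0.003, 0.003, -1.0]]
ft_force: [-4.1, 5.1, 6.2]
grip_width: 0.461
gripper_force: 60.9
```

```bash
python3 -c "
from h import *
st()"
```

```text
t 28.12 p [0.6421 0.1078 0.1635] box [ 20.4   2.6 163.5] yaw 138.1 zax [-0.001  0.004 -1.   ] F [-4.1  5.1  6.2] M [ 0.89  0.75 -0.13] gw 0.461 gf 60.9 q6 -47.7
```

servo_tool([
  [0,0,0.1,6],
  [0,0,0.1,6],
  [0,0,0.1,6],
  [0,0,0.1,6],
  [0,0,0,0],
])

```text
clock: 28.75
eef_pos: [0.6425, 0.1081, 0.1632]
orientation: [[-0.409, 0.913, 0.0], [0.913, 0.409, 0.005], [0.004, 0.002, -1.0]]
ft_force: [-3.5, 6.4, 5.5]
grip_width: 0.458
gripper_force: 60.9
```

```bash
python3 -c "
from h import *
st()"
```

```text
t 28.75 p [0.6425 0.1081 0.1632] box [ 20.7   3.  163.2] yaw 114.1 zax [ 0.     0.005 -1.   ] F [-3.5  6.4  5.5] M [ 1.07  0.63 -0.13] gw 0.458 gf 60.9 q6 -23.7
```

servo_tool([
  [0,0,0.1,4],
  [0,0,0,0],
])

```text
clock: 29.0
eef_pos: [0.6426, 0.1081, 0.1632]
orientation: [[-0.345, 0.939, 0.001], [0.939, 0.345, 0.005], [0.004, 0.002, -1.0]]
ft_force: [-3.3, 6.9, 5.6]
grip_width: 0.454
gripper_force: 60.9
```

```bash
python3 -c "
from h import *
st()"
```

```text
t 29.0 p [0.6426 0.1081 0.1632] box [ 20.8   3.  163.2] yaw 110.2 zax [ 0.001  0.005 -1.   ] F [-3.3  6.9  5.6] M [ 1.05  0.59 -0.03] gw 0.454 gf 60.9 q6 -19.8
```

servo_tool([
  [0,0,0,3],
  [0,0,0,0],
])

```text
clock: 29.25
eef_pos: [0.6426, 0.1081, 0.1631]
orientation: [[-0.298, 0.955, 0.001], [0.955, 0.298, 0.004], [0.004, 0.002, -1.0]]
ft_force: [-2.3, 5.8, 5.3]
grip_width: 0.455
gripper_force: 60.9
```

```bash
python3 -c "
from h import *
st()"
```

```text
t 29.25 p [0.6426 0.1081 0.1631] box [ 20.8   3.  163.1] yaw 107.3 zax [ 0.001  0.004 -1.   ] F [-2.3  5.8  5.3] M [1.16 0.59 0.47] gw 0.455 gf 60.9 q6 -16.9
```

servo_tool([
  [0,0,0,3],
  [0,0,0,0],
])

```text
clock: 29.5
eef_pos: [0.6427, 0.1081, 0.1631]
orientation: [[-0.252, 0.968, 0.001], [0.968, 0.252, 0.003], [0.002, 0.002, -1.0]]
ft_force: [-2.8, 7.3, 5.4]
grip_width: 0.458
gripper_force: 60.8
```

```bash
python3 -c "
from h import *
st()"
```

```text
t 29.5 p [0.6427 0.1081 0.1631] box [ 20.9   3.1 163.1] yaw 104.6 zax [ 0.001  0.003 -1.   ] F [-2.8  7.3  5.4] M [1.1  0.54 1.51] gw 0.458 gf 60.8 q6 -14.1
```

servo_tool([
  [0,0,0,3],
  [0,0,0,0],
])

```text
clock: 29.75
eef_pos: [0.643, 0.1069, 0.1631]
orientation: [[-0.201, 0.98, 0.002], [0.98, 0.201, 0.0], [0.0, 0.002, -1.0]]
ft_force: [-2.0, 3.7, 4.7]
grip_width: 0.454
gripper_force: 60.8
```

```bash
python3 -c "
from h import *
st()"
```

```text
t 29.75 p [0.643  0.1069 0.1631] box [ 21.5   2.  163.1] yaw 101.6 zax [ 0.002  0.    -1.   ] F [-2.   3.7  4.7] M [0.63 0.44 1.29] gw 0.454 gf 60.8 q6 -11.1
```

Torque climbed from about 0 at yaw 110° to 1.5 N·m and then the pads slipped slightly, so the cap bottomed at about 115° of turn, as the rib predicted. Unloaded, the tool would sit at about yaw 105°, so I back off to about 195.5°.

servo_tool([
  [0,0,-0.1,-6],
  [0,0,-0.1,-8],
  [0,0,-0.1,-8],
  [0,0,-0.1,-8],
  [0,0,-0.1,-8],
  [0,0,-0.1,-8],
  [0,0,-0.1,-8],
  [0,0,-0.1,-8],
  [0,0,-0.1,-8],
  [0,0,-0.1,-8],
  [0,0,-0.1,-8],
  [0,0,0,-8],
])

```text
clock: 31.25
eef_pos: [0.6431, 0.1071, 0.1642]
orientation: [[-0.964, -0.265, 0.002], [-0.265, 0.964, 0.004], [-0.003, 0.003, -1.0]]
ft_force: [-1.7, 4.3, 5.3]
grip_width: 0.457
gripper_force: 60.5
```

servo_tool([
  [0,0,0,0],
  [0,0,0,0],
])

```text
clock: 31.5
eef_pos: [0.6431, 0.1072, 0.1642]
orientation: [[-0.965, -0.262, 0.002], [-0.262, 0.965, 0.003], [-0.003, 0.003, -1.0]]
ft_force: [-2.4, 4.2, 5.2]
grip_width: 0.457
gripper_force: 60.8
```

```bash
python3 - <<'E'
from h import *
st()
p,d,K,k,T=grab('wrist'); print(px(W(20,0,183),K,k,T))
im=np.zeros((560,800,3),np.uint8)
s,_,Ks,ks,Ts=grab('scene'); t=grab('top')[0]
im[:360,:480]=cv2.resize(p,(480,360),interpolation=cv2.INTER_AREA)
im[:360,480:]=cv2.resize(s[185:335,160:293],(320,360),interpolation=2)
im[360:560,:800]=cv2.resize(t[140:240,200:600],(800,200),interpolation=2)
cv2.imwrite('pics/w8.png',im[...,::-1])
E
```

```text
t 31.5 p [0.6431 0.1072 0.1642] box [ 21.5   2.3 164.2] yaw -164.8 zax [ 0.002  0.003 -1.   ] F [-2.4  4.2  5.2] M [0.86 0.31 0.16] gw 0.457 gf 60.8 q6 -104.8
[315.87541472 323.86697323]
```

View pics/w8.png

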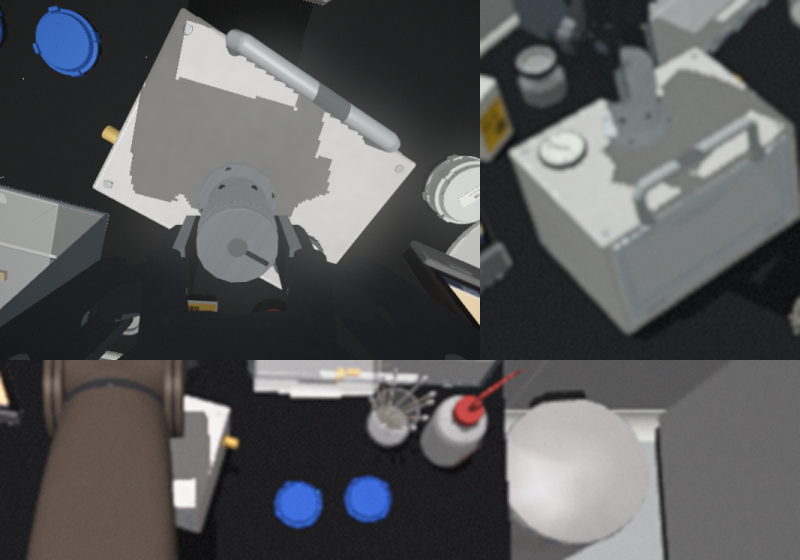

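The rib runs from (237,246) to (268,265), about 89° from the bottomed-out direction, so the quarter turn back is right. The scene half shows the bin flush shut, and the cap is still gripped, so I'm handing in.

```bash
python3 -c "
from h import *
print(job.job_done())"
```

```text
the job is handed in; nothing more can be done
None
```

The job is handed in: the wafer box is in the shut bin, and the vent cap is bottomed out, backed off about 89° by the rib and still gripped; my first grip slid off the wafer box and nudged it about 1 cm, and the run took about 32 s.

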